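Load the router's tool rack in order of use

ROBOT

A 6-joint arm with a two-finger parallel gripper is mounted at the origin on the work surface. World frame = base frame: x ahead of the robot, y to its left, z up, the work surface at z = 0. Lengths are in mm, angles in rad, forces in N, time in s.
With the tool pointing down it reaches from about 350 to 875 mm from the base axis. Payload 4.2 kg.
Tool frame: the origin (TCP) lies midway between the tips of the shut fingers; the grasp point (between the pads) lies 19 mm behind it (arm.grasp_offset is the distance from the TCP to the grasp point, in mm); z points along the fingers, y is the line along which they close (so a half turn about z gives the same grasp; the last joint's range is limited). The gripper opens to 85 mm and grips with 20 to 120 N. Pads are 22 mm wide; open, the fingers measure 114 mm over their backs; the gripper's body (76 mm by 85 mm) begins 54 mm behind the grasp point. The pads swing forward as they close: fully open they stand 13 mm farther back than shut.
Start: joints at [0.259, 0.385, 0.008, 0, -1.194, -0.259], TCP at [624.979, 0.025, 231.312] pointing down, gripper open.
Joint ranges: [-3.14, 3.14], [-1.21, 2.06], [-1.07, 1.41], [-3.16, 2.05], [-2.99, -0.16], [-3.1, 3.1]. Speed limits (rad/s): [2.79, 2.79, 3.14, 3.14, 3.14, 3.14].

INTERFACE

Orientations are given as a unit quaternion [x, y, z, w].
In Python, from bench import arm gives the robot as it stands. The module is installed in compiled form; this text tells all that it offers.
- The arm moves only by the tool servo_tool, never from a script. Its argument "increments" is a list of rows, each a list of 7 numbers: the opening, from 0 (shut) to 1 (fully open), then the shift along the tool's x, y, z in m, then the turn, a rotation vector about the tool's x, y, z in degrees. In form: [[grip, x, y, z, ax, ay, az], ...]. A call has 1 to 12 rows; each row is the pose to reach, as a shift and turn from the pose commanded when the call began, along the tool's axes at that moment; what a row does not reach only later rows make up. A row lasts 1/8 s, in which the tool goes at most 62.5 mm and 10.7 degrees, less where a joint would pass 70% of its speed; a pose out of reach is approached as far as the arm can. A call with a gripper value outside its range is refused whole. The fingers move at their own pace and stop on an object; the grip force is fixed at half the most. Time passes only in rows, so rows that repeat a pose let the fingers close. It gives the time, the measured TCP pose, the force, the opening and the grip force at its end, in the units of the state.
- arm.read_state(): the state, without advancing time (a new reading comes with each control period).
- arm.get_image(name): name is "scene" or "side" or "wrist"; returns a dict with "color" (480x640x3 uint8, red, green, blue), "fx", "fy", "cx", "cy" (pixels), "k1" (the pictures are not rectified: a ray, as slopes to the right and down, at radius r is drawn at 1 + k1 r^2 times it, then the intrinsics apply), "rvec" (rotation vector, rad) and "tvec" (3), from world to camera coordinates, as OpenCV has them; the wrist camera has in their place "hand_eye" (4x4, takes a point from camera to tool coordinates, whose origin is the TCP and whose axes are the flange's). Camera axes: x right, y down, z forward; pixel columns grow to the right and rows downward; lengths in mm; the calibration is good to about 2 mm. A picture is of the moment at which its call begins: read the wrist's pose just before it. There is no depth.
- arm.job_done(): hands the job in; it is judged then, once.
Trained networks look in the newest picture that a camera, given by its name, has taken for a name from the list of things; names that differ only in an ending like _2 or _b are one class to them, and where a whole thing is asked for, a point or a joint stands for the part that bears it (a point fixed in the world has none). Each returns a list of dicts, best first, with "p" (0 to 1); they miss things now and then, are a little off and sometimes report something else, mostly with a low value. They report only what shows in the picture. A call takes as long as a camera call.
- arm.look_for(camera, thing): "box" ([centre column, centre row, width, height] in pixels, round what is visible of it).
- arm.spot_point(camera, thing): "centre" ([column, row] in pixels: a listed point, or the origin of a listed thing).
The state is a dict: "clock": time; "joints": joint angles; "joint_vel": joint speeds; "joint_efforts": joint torques, N m; "position": TCP position; "ee_rot": TCP orientation; "contact_force": force on the tool from outside, world axes, zero at the start; "wrist_torque": the same for the moment, N m; "gripper_width": finger opening in mm; "grasp_force": force on a finger pad.
Only numpy, scipy, OpenCV 4.12 (cv2) and the standard library are available. Lean on these libraries where they do the work, as an engineer would, in place of code of your own. Each camera call takes 0.05 s, during which the arm holds its last target. There are 200 camera calls.

TASK

Four router tools stand on one rack in their order of use, the first one next to that rack's upright end post. Move them all to the empty rack in the same order of use, one upright in each compartment, cutter up, the first again next to the end post: that post is at the opposite end, so seen from the robot the row comes out reversed. Let go of everything and leave the flask, the cup and the wrench where they are.

Things in the scene. Friction and masses are not known exactly. Their poses are not given: they have to be found in the camera images.
- straight_tool: loose router tool, about 140 g, standing upright with its cutter up: a plain steel cylinder 28 mm in diameter and 42 mm high (grip it here, its lower 40 mm), on it a dark nut 8 mm high and slightly narrower, then a thin straight bit (8 mm thick), top at 72 mm. Origin at the centre of its underside, z up along its axis. Round: any grasp yaw will do
- vee_tool: loose router tool, about 200 g, standing upright with its cutter up: a plain steel cylinder 34 mm in diameter and 42 mm high (grip it here, its lower 40 mm), on it a dark nut 8 mm high and slightly narrower, then a V-shaped engraving cutter, a small cone 26 mm wide with its point up, top at 71 mm. Origin at the centre of its underside, z up along its axis. Round: any grasp yaw will do
- ball_tool: loose router tool, about 280 g, standing upright with its cutter up: a plain steel cylinder 40 mm in diameter and 42 mm high (grip it here, its lower 40 mm), on it a dark nut 8 mm high and slightly narrower, then a ball-nosed cutter, a stubby rod 18 mm thick with a round end, top at 71 mm. Origin at the centre of its underside, z up along its axis. Round: any grasp yaw will do
- facing_tool: loose router tool, about 360 g, standing upright with its cutter up: a plain steel cylinder 46 mm in diameter and 42 mm high (grip it here, its lower 40 mm), on it a dark nut 8 mm high and slightly narrower, then a flat facing cutter, a disc 40 mm wide with three small inserts on top, top at 68 mm. Origin at the centre of its underside, z up along its axis. Round: any grasp yaw will do
- straight_seat: the square black compartment of the setup rack in which the straight tool stands at the start (fixed; it stays there and marks that tool's place in the row). Outside 74 x 74 mm, 12 mm high, inside 64 x 64 mm, floor 5 mm thick; origin at the centre of its underside, 18 mm above the table; x and y axes as the setup rack's
- vee_seat: the square black compartment of the setup rack in which the vee tool stands at the start (fixed; it stays there and marks that tool's place in the row). Outside 74 x 74 mm, 12 mm high, inside 64 x 64 mm, floor 5 mm thick; origin at the centre of its underside, 18 mm above the table; x and y axes as the setup rack's
- ball_seat: the square black compartment of the setup rack in which the ball tool stands at the start (fixed; it stays there and marks that tool's place in the row). Outside 74 x 74 mm, 12 mm high, inside 64 x 64 mm, floor 5 mm thick; origin at the centre of its underside, 18 mm above the table; x and y axes as the setup rack's
- facing_seat: the square black compartment of the setup rack in which the facing tool stands at the start (fixed; it stays there and marks that tool's place in the row). Outside 74 x 74 mm, 12 mm high, inside 64 x 64 mm, floor 5 mm thick; origin at the centre of its underside, 18 mm above the table; x and y axes as the setup rack's
- setup_rack: fixed wooden plank 82 (x) x 372 (y) x 18 mm with the four occupied compartments in a row along its y axis, centres at x = 0, y = +117, +39, -39, -117 mm, floors 23 mm above the table. End post: a wooden dowel 18 mm thick, top 80 mm above the table, at y = +186, so the first tool is at y = +117. Origin on the table below the middle of the row, z up
- machine_rack: fixed wooden plank like the other with four empty black compartments, centres at x = 0, y = -117, -39, +39, +117 mm; each 64 x 64 mm inside, walls 5 mm, floor 23 mm and rim 30 mm above the table. End post (dowel 18 mm thick, top at 80 mm) at the other end, y = -186, so the first place is y = -117. Origin on the table below the middle of the row, z up
- flask: bystander: blue drinking flask, 72 mm thick, 200 mm tall, upright and loose on the table; origin at the centre of its underside
- tin: bystander: open aluminium cup, 72 mm wide at the rim, 85 mm tall, loose on the table; origin at the centre of its underside
- wrench: bystander: steel wrench 160 mm long lying flat and loose on the table along its x axis; origin under its middle

How it is judged (in metres and radians):
At the end, for the whole second after the job is handed in: Each tool rests upright (0.1 rad), untouched, on the floor (4 mm) of the machine rack compartment that has the same place, counted from the end post, as its starting compartment in the setup rack; its axis within 20 mm of the centre along each rack axis (((y of straight_seat in the frame of setup_rack between 0.087 and 0.147 m and y of straight_tool in the frame of machine_rack between -0.137 and -0.097 m) or (y of straight_seat in the frame of setup_rack between 0.009 and 0.069 m and y of straight_tool in the frame of machine_rack between -0.059 and -0.019 m) or (y of straight_seat in the frame of setup_rack between -0.069 and -0.009 m and y of straight_tool in the frame of machine_rack between 0.019 and 0.059 m) or (y of straight_seat in the frame of setup_rack between -0.147 and -0.087 m and y of straight_tool in the frame of machine_rack between 0.097 and 0.137 m)) and x of straight_tool in the frame of machine_rack between -0.02 and 0.02 m and z of straight_tool in the frame of machine_rack between 0.019 and 0.027 m and angle between each of straight_tool, vee_tool, ball_tool, facing_tool's own z axis and vertical below 0.1 rad and linear speed of each of straight_tool, vee_tool, ball_tool, facing_tool below 0.02 m/s and angular speed of each of straight_tool, vee_tool, ball_tool, facing_tool below 0.2 rad/s and ((y of vee_seat in the frame of setup_rack between 0.087 and 0.147 m and y of vee_tool in the frame of machine_rack between -0.137 and -0.097 m) or (y of vee_seat in the frame of setup_rack between 0.009 and 0.069 m and y of vee_tool in the frame of machine_rack between -0.059 and -0.019 m) or (y of vee_seat in the frame of setup_rack between -0.069 and -0.009 m and y of vee_tool in the frame of machine_rack between 0.019 and 0.059 m) or (y of vee_seat in the frame of setup_rack between -0.147 and -0.087 m and y of vee_tool in the frame of machine_rack between 0.097 and 0.137 m)) and x of vee_tool in the frame of machine_rack between -0.02 and 0.02 m and z of vee_tool in the frame of machine_rack between 0.019 and 0.027 m and ((y of ball_seat in the frame of setup_rack between 0.087 and 0.147 m and y of ball_tool in the frame of machine_rack between -0.137 and -0.097 m) or (y of ball_seat in the frame of setup_rack between 0.009 and 0.069 m and y of ball_tool in the frame of machine_rack between -0.059 and -0.019 m) or (y of ball_seat in the frame of setup_rack between -0.069 and -0.009 m and y of ball_tool in the frame of machine_rack between 0.019 and 0.059 m) or (y of ball_seat in the frame of setup_rack between -0.147 and -0.087 m and y of ball_tool in the frame of machine_rack between 0.097 and 0.137 m)) and x of ball_tool in the frame of machine_rack between -0.02 and 0.02 m and z of ball_tool in the frame of machine_rack between 0.019 and 0.027 m and ((y of facing_seat in the frame of setup_rack between 0.087 and 0.147 m and y of facing_tool in the frame of machine_rack between -0.137 and -0.097 m) or (y of facing_seat in the frame of setup_rack between 0.009 and 0.069 m and y of facing_tool in the frame of machine_rack between -0.059 and -0.019 m) or (y of facing_seat in the frame of setup_rack between -0.069 and -0.009 m and y of facing_tool in the frame of machine_rack between 0.019 and 0.059 m) or (y of facing_seat in the frame of setup_rack between -0.147 and -0.087 m and y of facing_tool in the frame of machine_rack between 0.097 and 0.137 m)) and x of facing_tool in the frame of machine_rack between -0.02 and 0.02 m and z of facing_tool in the frame of machine_rack between 0.019 and 0.027 m).
It fails at once if the flask is shifted by more than 30 mm (distance of flask from where it was at the start of the episode above 0.03 m).
It fails at once if the cup is shifted by more than 30 mm (distance of tin from where it was at the start of the episode above 0.03 m).
It fails at once if the wrench is shifted by more than 30 mm (distance of wrench from where it was at the start of the episode above 0.03 m).
It also fails if it takes over 104 s, if anything falls off the work surface, if the arm or the gripper's body presses on something with over 40 N, if the wrist force passes 120 N, or if a joint passes its speed limit or range.

## Working session

There is one attempt and no reset: what is moved stays moved. The work goes in short steps, Python scripts to look and compute and a tool call to move; the robot and the scene stay as the last step left them, time stands still between calls to the robot, and variables do not carry over. Pictures are saved under pics/ and viewed, at most 14 in all, crops included, and the job is handed in when it is done.

Besides the shell and the picture viewer there is one more tool, called in YAML: its name, and indented under it one key for each argument. servo_tool: Moves the arm, as the interface text tells. Its arguments: {"type":"object","properties":{"increments":{"type":"array","items":{"type":"array","items":{"type":"number"}}}},"required":["increments"]}

```bash
mkdir -p pics; cat > h.py <<'E'
import numpy as np, cv2
from bench import arm
from scipy.spatial.transform import Rotation as R
def cam(name):
    s=arm.read_state(); im=arm.get_image(name)
    if 'rvec' in im:
        Rc=cv2.Rodrigues(np.array(im['rvec'],float))[0]; t=np.array(im['tvec'],float).ravel()
        im['Rw']=Rc.T; im['o']=-Rc.T@t
    else:
        H=np.array(im['hand_eye']); Rt=R.from_quat(s['ee_rot']).as_matrix()
        im['Rw']=Rt@H[:3,:3]; im['o']=Rt@H[:3,3]+np.array(s['position'])
    return im
def ray(im,px):
    d=np.array([(px[0]-im['cx'])/im['fx'],(px[1]-im['cy'])/im['fy']]); u=d.copy()
    for _ in range(30): u=d/(1+im['k1']*(u@u))
    return im['Rw']@np.array([u[0],u[1],1])
def atz(im,px,z):
    d=ray(im,px); return im['o']+d*(z-im['o'][2])/d[2]
def proj(im,p):
    c=im['Rw'].T@(np.array(p,float)-im['o']); u=c[:2]/c[2]; u=u*(1+im['k1']*(u@u))
    return np.array([u[0]*im['fx']+im['cx'],u[1]*im['fy']+im['cy']])
def tri(a,pa,b,pb):
    A=ray(a,pa);B=ray(b,pb);s=np.linalg.lstsq(np.c_[A,-B],b['o']-a['o'],rcond=None)[0]
    x=a['o']+s[0]*A;y=b['o']+s[1]*B
    return (x+y)/2,np.linalg.norm(x-y)
def save(im,n): cv2.imwrite('pics/'+n,cv2.cvtColor(im['color'],cv2.COLOR_RGB2BGR))
E
python3 - <<'E'
from h import *
np.set_printoptions(precision=1,suppress=True)
Z={'straight_tool':0,'vee_tool':0,'ball_tool':0,'facing_tool':0}
ims={}
for c in('scene','side'):
    ims[c]=im=cam(c); save(im,c+'.png'); print(c,im['o'])
for n,z in [('straight_tool',23),('vee_tool',23),('ball_tool',23),('facing_tool',23),('straight_seat',18),('vee_seat',18),('ball_seat',18),('facing_seat',18),('setup_rack',0),('machine_rack',0),('flask',0),('tin',0),('wrench',0)]:
    P={}
    for c in ims:
        r=arm.spot_point(c,n)
        for q in r[:2]: print(n,c,'%.2f'%q['p'],np.array(q['centre']),atz(ims[c],q['centre'],z))
        if r:P[c]=r[0]['centre']
    if len(P)==2: print('   tri',*tri(ims['scene'],P['scene'],ims['side'],P['side']))
print(arm.read_state())
E
```

```text
scene [1361.2  138.9 1007.9]
side [516.9 634.4 777.8]
straight_tool scene 0.63 [296.5 210. ] [ 460.2 -115.3   23. ]
straight_tool side 0.73 [394.1 226.4] [ 459.6 -133.3   23. ]
   tri [ 463.4 -116.7   32.9] 10.671335602459202
vee_tool side 0.55 [391.1 251.7] [463.7 -52.3  23. ]
vee_tool side 0.40 [376.  154.8] [ 518. -408.   23.]
ball_tool scene 0.80 [346.3 211.1] [438.8  34.4  23. ]
ball_tool side 0.91 [401.7 284.3] [438.6  36.7  23. ]
ball_tool side 0.31 [307.5 274.3] [638.6  36.1  23. ]
   tri [438.   34.7  21.3] 1.4085607926912103
facing_tool scene 0.66 [367.7 211.4] [428.8  98.3  23. ]
facing_tool side 0.67 [402. 312.] [436.7 106.5  23. ]
   tri [433.9 101.6  23.2] 9.547873245933811
straight_seat scene 0.88 [294.6 211.7] [ 463.6 -120.8   18. ]
straight_seat side 0.82 [391.8 229.7] [ 464.2 -126.7   18. ]
   tri [ 465.3 -121.    21.8] 3.1121434924153233
vee_seat scene 0.79 [320.8 212.2] [452.  -41.8  18. ]
vee_seat side 0.72 [393.4 253.3] [458.1 -52.7  18. ]
   tri [459.9 -41.1  28.6] 3.438639558283179
ball_seat scene 0.63 [346.8 214.6] [448.2  37.4  18. ]
ball_seat side 0.77 [396
[... 678 characters left out ...]
de 0.38 [391.8 230.6] [ 462.8 -141.7    0. ]
   tri [ 513.7 -433.7    3.5] 0.8106575090753844
tin scene 0.83 [480.9 255. ] [520.6 438.9  -0. ]
wrench scene 0.79 [282.8 299. ] [762. -87.   0.]
wrench side 0.61 [263.6 235.2] [765.9 -87.    0. ]
   tri [764.6 -85.5   2.9] 2.0581785089277123
{'clock': 1.4, 'joints': array([ 0.3,  0.4,  0. ,  0. , -1.2, -0.3]), 'joint_vel': array([0., 0., 0., 0., 0., 0.]), 'joint_efforts': array([ -0. , -39.2,  18.9,   4.2,  -0. ,  -0. ]), 'position': array([625. ,  -0. , 231.3]), 'ee_rot': array([-0.7,  0.7, -0. , -0. ]), 'contact_force': array([-0.2, -0.8, -0.3]), 'wrist_torque': array([ 0. , -0.1,  0. ]), 'grasp_force': 0.0, 'gripper_width': 85.16634277990222}
```

View pics/scene.png

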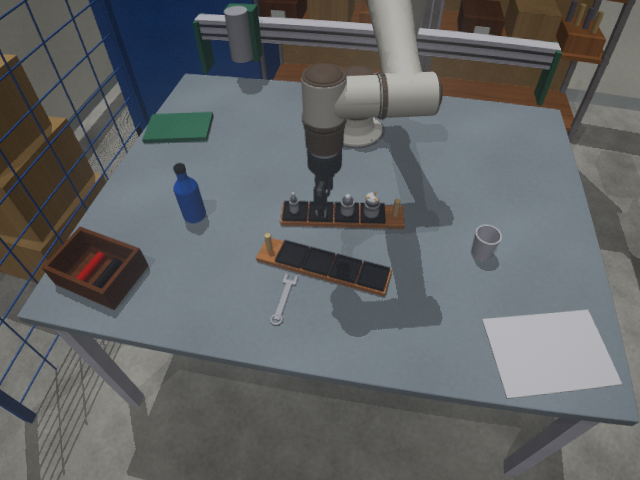

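View pics/side.png

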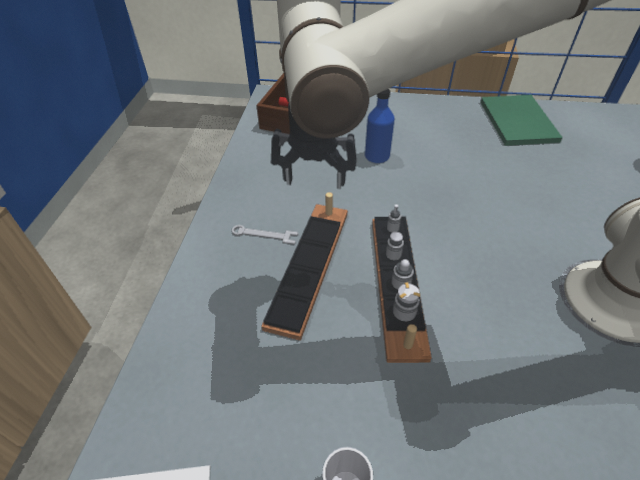

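```bash
python3 - <<'E'
from h import *
s=arm.read_state();print(R.from_quat(s['ee_rot']).as_matrix().round(3));im=cam('wrist');save(im,'w0.png');print(im['o'],im['fx'])
E
```

```text
[[-0. -1. -0.]
 [-1.  0. -0.]
 [ 0.  0. -1.]]
[624.37340202 -69.33272807 373.24022721] 377.3244226722582
```

```bash
python3 - <<'E'
import cv2,numpy as np
a=cv2.imread('pics/side.png')[195:365,360:440]; a=cv2.resize(a,None,fx=3.5,fy=3.5,interpolation=cv2.INTER_CUBIC)
b=cv2.imread('pics/scene.png')[185:235,270:410]; b=cv2.resize(b,None,fx=3.5,fy=3.5,interpolation=cv2.INTER_CUBIC)
c=np.zeros((600,780,3),np.uint8); c[:a.shape[0],:280]=a[:600]; c[:175,285:775]=b; cv2.imwrite('pics/z1.png',c)
E
```

```text
(no output)
```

View pics/z1.png

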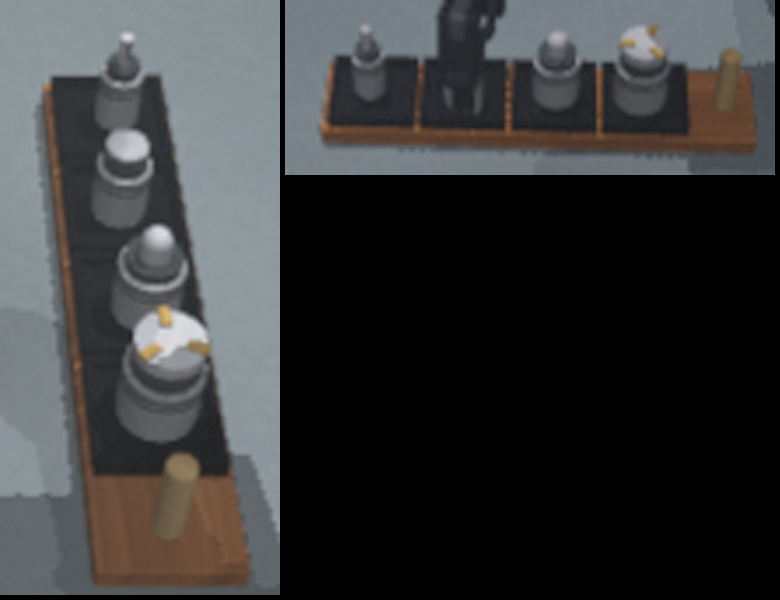

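View pics/w0.png

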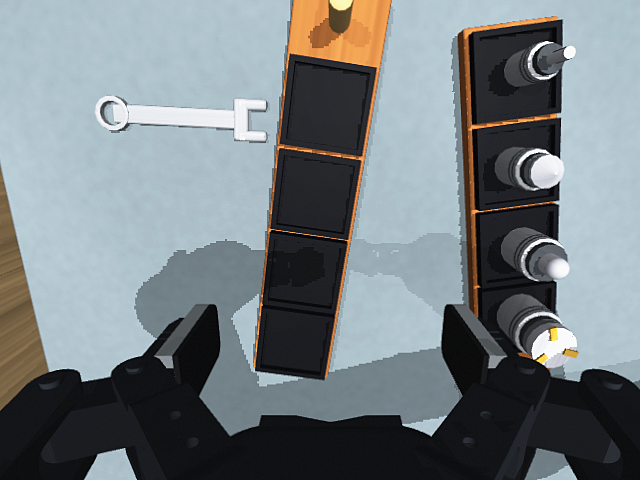

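```bash
cat > ov.py <<'E'
from h import *
from scipy.optimize import least_squares
def fit(im,pts,x0,post):
    f=lambda v:np.concatenate([proj(im,w(v,a))-p for a,p in pts])
    w=lambda v,a:[v[0]+np.cos(v[2])*a[0]-np.sin(v[2])*a[1],v[1]+np.sin(v[2])*a[0]+np.cos(v[2])*a[1],a[2]]
    r=least_squares(f,x0,x_scale=[100,100,.1],loss='soft_l1'); return r.x,r.fun,w
def circ(o,im,c,r,z,s,col):
    P=np.array([proj(im,[c[0]+r*np.cos(t),c[1]+r*np.sin(t),z]) for t in np.linspace(0,6.283,40)])
    cv2.polylines(o,[np.int32(P*s)],True,col,1)
E
python3 - <<'E'
from ov import *
np.set_printoptions(precision=2,suppress=True)
im=cam('wrist')
M=[((37,-154,30),(291,56)),((-37,-154,30),(377,67)),((-37,-80,30),(364,157)),((37,-80,30),(280,145)),((37,154,30),(255,370)),((-37,154,30),(325,379)),((37,76-154+0,30),(279,147))]
M=M[:6]
S=[((37,-154,30),(471,33)),((-37,-154,30),(561,19)),((-37,-80,30),(562,117)),((37,-80,30),(472,126)),((37,-76,30),(473,130)),((37,-2,30),(475,209)),((-37,-2,30),(561,203))]
m,e,w=fit(im,M,[640,15,-.1],0);print('M',m,e)
s,e2,_=fit(im,S,[450,0,.05],0);print('S',s,e2)
out=cv2.resize(cv2.cvtColor(im['color'],cv2.COLOR_RGB2BGR),None,fx=2,fy=2)
for v in(m,s):
    for y in(-117,-39,39,117):
        P=[proj(im,w(v,(a,y+b,30)))*2 for a,b in((37,37),(37,-37),(-37,-37),(-37,37))]
        cv2.polylines(out,[np.int32(P)],True,(0,255,0),1)
D=dict(straight_tool=(28,-117),vee_tool=(34,-39),ball_tool=(40,39),facing_tool=(46,117))
for n,(d,y) in D.items():
    r=arm.spot_point('wrist',n); print(n,w(s,(0,y,23)),[(q['p'],atz(im,q['centre'],23)) for q in r[:2]])
    c=atz(im,r[0]['centre'],23) if r else w(s,(0,y,23))
    for z in(23,65): circ(out,im,c,d/2,z,2,(0,0,255))
cv2.imwrite('pics/w1.png',out[:760,500:1200])
E
```

```text
M [643.84  22.02  -0.15] [-0.54 -2.46  1.01  0.79 -1.01 -0.2   0.25 -0.91  0.33  1.77 -0.05  1.86]
S [452.43  -4.14   0.13] [ 0.08 -0.46 -0.41  2.32 -3.66 -2.15  1.78 -0.65  0.91  0.08  0.92  3.54
 -5.42 -0.2 ]
straight_tool [np.float64(467.2348563826624), np.float64(-120.20088622057835), 23] [(0.72, array([ 461.98, -126.75,   23.  ])), (0.32, array([439.13,  32.09,  23.  ]))]
vee_tool [np.float64(457.36485127960464), np.float64(-42.827874134544025), 23] [(0.68, array([460.98, -44.43,  23.  ]))]
ball_tool [np.float64(447.49484617654696), np.float64(34.5451379514903), 23] [(0.71, array([440.81,  34.22,  23.  ]))]
facing_tool [np.float64(437.6248410734892), np.float64(111.91815003752464), 23] [(0.97, array([433.94, 105.83,  23.  ])), (0.38, array([434.64, 105.27,  23.  ]))]
```

```bash
python3 -c "
import cv2;a=cv2.imread('pics/w1.png');print(a.shape);cv2.imwrite('pics/w1.png',a[:760,380:700] if 0 else cv2.resize(a,None,fx=.78,fy=.78,interpolation=cv2.INTER_AREA))"
```

```text
(760, 700, 3)
```

View pics/w1.png

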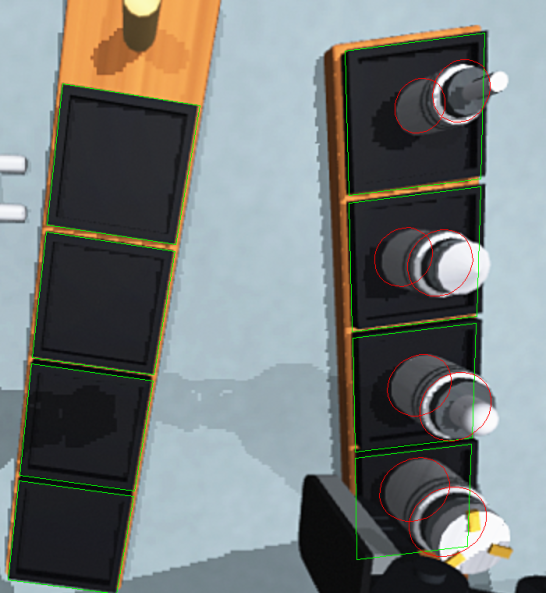

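servo_tool:
  increments:
    - [1, -0.005, 0.05, 0, 0, 0, 0]
    - [1, -0.015, 0.1, 0, 0, 0, 0]
    - [1, -0.03, 0.15, 0, 0, 0, 0]
    - [1, -0.03, 0.175, 0, 0, 0, 0]
    - [1, -0.03, 0.175, 0, 0, 0, 0]
    - [1, -0.03, 0.175, 0, 0, 0, 0]

```text
clock: 2.45
position: [450.8, 30.2, 231.7]
ee_rot: [0.707, -0.707, 0.0, -0.001]
contact_force: [0.9, 0.6, -1.0]
gripper_width: 85.0
grasp_force: 0.0
```

```bash
cat > t.py <<'E'
from ov import *
np.set_printoptions(precision=2,suppress=True)
print(arm.read_state()['position'],arm.read_state()['clock'])
im=cam('wrist'); s2=cam('scene'); s3=cam('side'); save(im,'w2.png')
D=dict(straight_tool=28,vee_tool=34,ball_tool=40,facing_tool=46)
out=cv2.resize(cv2.cvtColor(im['color'],cv2.COLOR_RGB2BGR),None,fx=1.25,fy=1.25)
for n,d in D.items():
    P=[]
    for nm,i in(('wrist',im),('scene',s2),('side',s3)):
        r=arm.spot_point(nm,n)
        if r:
            p=atz(i,r[0]['centre'],23); print(n,nm,r[0]['p'],p)
            if nm=='wrist':
                for z in(23,65): circ(out,i,p,d/2,z,1.25,(0,0,255))
cv2.imwrite('pics/w2o.png',out)
E
python3 t.py
```

```text
[450.83  30.18 231.7 ] 2.45
straight_tool scene 0.68 [ 460.95 -132.03   23.  ]
straight_tool side 0.75 [ 463.59 -134.43   23.  ]
vee_tool wrist 0.89 [457.62 -42.34  23.  ]
vee_tool scene 0.72 [451.79 -32.84  23.  ]
vee_tool side 0.91 [458.79 -50.83  23.  ]
ball_tool wrist 0.6 [440.82  36.17  23.  ]
ball_tool scene 0.56 [450.53  41.56  23.  ]
ball_tool side 0.78 [432.16  37.21  23.  ]
facing_tool wrist 0.7 [432.44 105.92  23.  ]
facing_tool scene 0.65 [435.25 107.26  23.  ]
facing_tool side 0.71 [432.53 106.61  23.  ]
```

View pics/w2o.png

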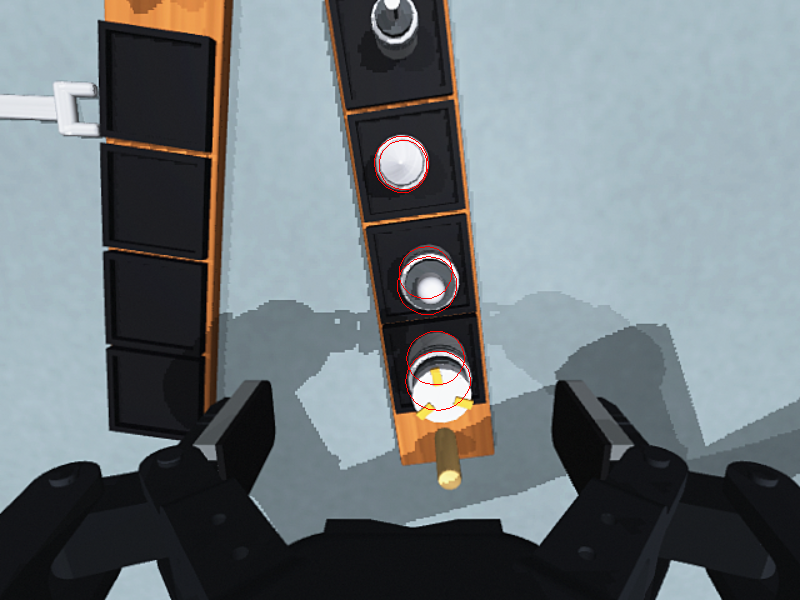

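servo_tool:
  increments:
    - [1, -0.04, 0.01, 0, 0, 0, 0]
    - [1, -0.076, 0.0175, 0.04, 0, 0, 0]
    - [1, -0.076, 0.0175, 0.08, 0, 0, 0]
    - [1, -0.076, 0.0175, 0.12, 0, 0, 0]
    - [1, -0.076, 0.0175, 0.15, 0, 0, 0]
    - [1, -0.076, 0.0175, 0.18, 0, 0, 0]
    - [1, -0.076, 0.0175, 0.197, 0, 0, 0]
    - [1, -0.076, 0.0175, 0.197, 0, 0, 0]
    - [1, -0.076, 0.0175, 0.197, 0, 0, 0]

```text
clock: 4.32
position: [433.1, 106.4, 34.9]
ee_rot: [0.707, -0.707, 0.0, -0.001]
contact_force: [0.2, 0.1, -0.0]
gripper_width: 85.5
grasp_force: 0.0
```

servo_tool:
  increments:
    - [0, 0, 0, 0, 0, 0, 0]
    - [0, 0, 0, 0, 0, 0, 0]
    - [0, 0, 0, 0, 0, 0, 0]
    - [0, 0, 0, 0, 0, 0, 0]
    - [0, 0, 0, 0, 0, 0, 0]
    - [0, 0, 0, 0, 0, 0, 0]
    - [0, 0, 0, 0, 0, 0, 0]

```text
clock: 5.2
position: [432.6, 106.2, 35.2]
ee_rot: [0.707, -0.707, 0.0, -0.0]
contact_force: [-1.4, 0.3, 5.6]
gripper_width: 44.7
grasp_force: 60.6
```

servo_tool:
  increments:
    - [0, 0, 0, -0.02, 0, 0, 0]
    - [0, 0, 0, -0.06, 0, 0, 0]
    - [0, 0, 0, -0.1, 0, 0, 0]
    - [0, 0.02, -0.02, -0.1, 0, 0, 0]
    - [0, 0.05, -0.05, -0.1, 0, 0, 0]
    - [0, 0.08, -0.08, -0.1, 0, 0, 0]
    - [0, 0.11, -0.11, -0.1, 0, 0, 0]
    - [0, 0.14, -0.14, -0.1, 0, 0, 0]
    - [0, 0.17, -0.17, -0.1, 0, 0, 0]
    - [0, 0.19, -0.187, -0.1, 0, 0, 0]
    - [0, 0.2, -0.194, -0.1, 0, 0, 0]
    - [0, 0.2, -0.194, -0.1, 0, 0, 0]

```text
clock: 6.7
position: [625.6, -94.2, 133.3]
ee_rot: [-0.707, 0.708, 0.001, -0.001]
contact_force: [-0.3, 0.5, -3.9]
gripper_width: 44.5
grasp_force: 62.5
```

```bash
python3 - <<'E'
from h import *
print(arm.read_state()['position'],arm.read_state()['gripper_width']);save(cam('wrist'),'w3.png')
E
```

```text
[625.63863173 -94.22196598 133.25010786] 44.4997942461899
```

View pics/w3.png

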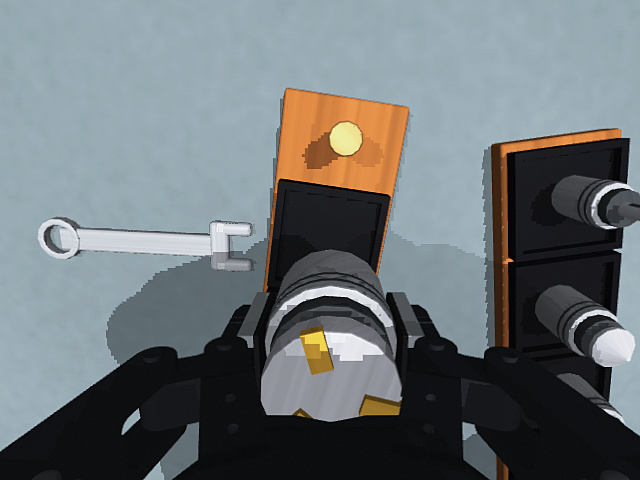

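servo_tool:
  increments:
    - [0, 0, -0.0005, 0.03, 0, 0, 0]
    - [0, 0, -0.0005, 0.06, 0, 0, 0]
    - [0, 0, -0.0005, 0.08, 0, 0, 0]
    - [0, 0, -0.0005, 0.09, 0, 0, 0]
    - [0, 0, -0.0005, 0.095, 0, 0, 0]
    - [0, 0, -0.0005, 0.098, 0, 0, 0]
    - [0, 0, -0.0005, 0.098, 0, 0, 0]

```text
clock: 7.62
position: [627.3, -93.9, 36.9]
ee_rot: [0.707, -0.707, 0.0, -0.0]
contact_force: [-0.3, 0.3, -3.6]
gripper_width: 44.2
grasp_force: 62.6
```

servo_tool:
  increments:
    - [0.65, 0, 0, 0, 0, 0, 0]
    - [0.8, 0, 0, 0, 0, 0, 0]
    - [1, 0, 0, 0, 0, 0, 0]
    - [1, 0, 0, 0, 0, 0, 0]
    - [1, 0, 0, 0, 0, 0, 0]
    - [1, 0, 0, -0.02, 0, 0, 0]
    - [1, 0, 0, -0.06, 0, 0, 0]
    - [1, 0, 0, -0.1, 0, 0, 0]
    - [1, 0, 0.04, -0.14, 0, 0, 0]
    - [1, 0, 0.08, -0.14, 0, 0, 0]
    - [1, 0, 0.08, -0.14, 0, 0, 0]

```text
clock: 9.0
position: [544.5, -94.1, 177.3]
ee_rot: [-0.707, 0.707, 0.0, 0.0]
contact_force: [0.5, -0.5, 1.0]
gripper_width: 85.5
grasp_force: 0.0
```

```bash
cat > t2.py <<'E'
import sys
from ov import *
np.set_printoptions(precision=2,suppress=True)
print(arm.read_state()['position'],arm.read_state()['clock'])
im=cam('wrist')
D=dict(straight_tool=28,vee_tool=34,ball_tool=40,facing_tool=46)
out=cv2.cvtColor(im['color'],cv2.COLOR_RGB2BGR); out=cv2.resize(out,None,fx=1.25,fy=1.25)
for n,d in D.items():
    r=arm.spot_point('wrist',n)
    if r:
        p=atz(im,r[0]['centre'],23); q=p[:2]-[643.84,22.02]; c,s=np.cos(-.15),np.sin(-.15)
        print(n,r[0]['p'],p,'in M',c*q[0]+s*q[1],-s*q[0]+c*q[1])
        for z in(23,65): circ(out,im,p,d/2,z,1.25,(0,0,255))
cv2.imwrite('pics/'+sys.argv[1],out)
E
python3 t2.py w4.png
```

```text
[544.48 -94.05 177.25] 9.0
straight_tool 0.81 [ 462.93 -127.89   23.  ] in M -156.47760833567733 -175.2596211314169
vee_tool 0.85 [459.36 -42.74  23.  ] in M -172.72691570533698 -91.60006068241591
ball_tool 0.79 [437.79  33.69  23.  ] in M -205.47692755012199 -19.247947548793114
facing_tool 0.78 [627.72 -93.92  23.  ] in M 1.3827002664749877 -117.04478786335773
```

View pics/w4.png

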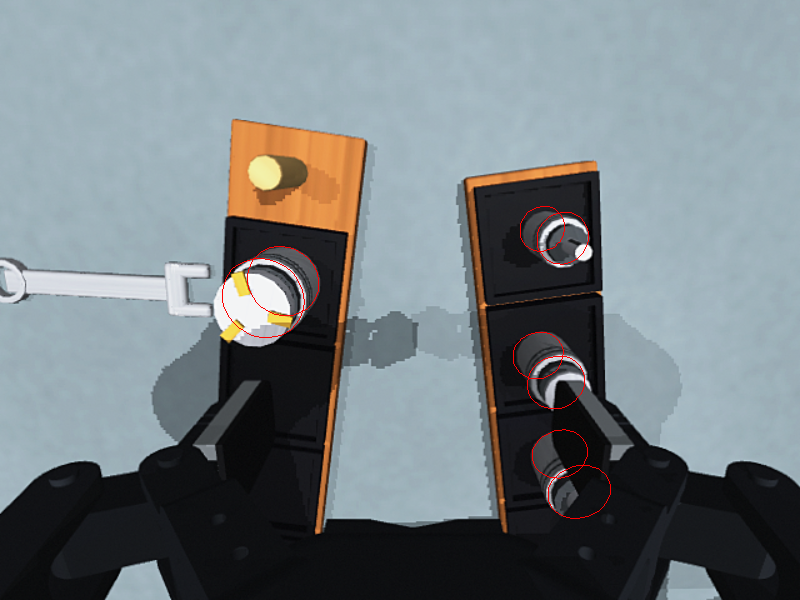

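servo_tool:
  increments:
    - [1, -0.02, 0.02, 0, 0, 0, 0]
    - [1, -0.06, 0.05, 0, 0, 0, 0]
    - [1, -0.1, 0.085, 0, 0, 0, 0]
    - [1, -0.125, 0.105, 0.02, 0, 0, 0]
    - [1, -0.13, 0.106, 0.04, 0, 0, 0]
    - [1, -0.13, 0.106, 0.04, 0, 0, 0]
    - [1, -0.13, 0.106, 0.04, 0, 0, 0]

```text
clock: 10.12
position: [442.0, 36.1, 136.7]
ee_rot: [-0.707, 0.707, -0.0, 0.0]
contact_force: [-0.4, -0.4, -0.3]
gripper_width: 85.1
grasp_force: 0.0
```

servo_tool:
  increments:
    - [1, 0, 0.001, 0.03, 0, 0, 0]
    - [1, 0, 0.001, 0.07, 0, 0, 0]
    - [1, 0, 0.001, 0.095, 0, 0, 0]
    - [1, 0, 0.001, 0.102, 0, 0, 0]
    - [1, 0, 0.001, 0.102, 0, 0, 0]
    - [0, 0, 0.001, 0.102, 0, 0, 0]
    - [0, 0, 0.001, 0.102, 0, 0, 0]
    - [0, 0, 0.001, 0.102, 0, 0, 0]
    - [0, 0, 0.001, 0.102, 0, 0, 0]
    - [0, 0, 0.001, 0.102, 0, 0, 0]
    - [0, 0, 0.001, 0.102, 0, 0, 0]
    - [0, 0, 0.001, 0.102, 0, 0, 0]

```text
clock: 11.62
position: [440.3, 36.2, 35.3]
ee_rot: [0.707, -0.707, 0.0, -0.001]
contact_force: [-1.7, 0.3, 5.7]
gripper_width: 38.8
grasp_force: 59.7
```

servo_tool:
  increments:
    - [0, 0, 0, -0.02, 0, 0, 0]
    - [0, 0, 0, -0.06, 0, 0, 0]
    - [0, 0, 0, -0.1, 0, 0, 0]
    - [0, 0.01, -0.03, -0.1, 0, 0, 0]
    - [0, 0.02, -0.07, -0.1, 0, 0, 0]
    - [0, 0.03, -0.11, -0.1, 0, 0, 0]
    - [0, 0.04, -0.15, -0.1, 0, 0, 0]
    - [0, 0.05, -0.185, -0.1, 0, 0, 0]
    - [0, 0.053, -0.198, -0.1, 0, 0, 0]
    - [0, 0.053, -0.198, -0.1, 0, 0, 0]
    - [0, 0.053, -0.198, -0.1, 0, 0, 0]

```text
clock: 13.0
position: [636.5, -16.7, 133.9]
ee_rot: [0.707, -0.707, -0.001, 0.001]
contact_force: [-0.5, 0.8, -3.5]
gripper_width: 38.4
grasp_force: 61.2
```

servo_tool:
  increments:
    - [0, 0, 0, 0.03, 0, 0, 0]
    - [0, 0, 0, 0.06, 0, 0, 0]
    - [0, 0, 0, 0.08, 0, 0, 0]
    - [0, 0, 0, 0.09, 0, 0, 0]
    - [0, 0, 0, 0.095, 0, 0, 0]
    - [0, 0, 0, 0.098, 0, 0, 0]
    - [0, 0, 0, 0.099, 0, 0, 0]
    - [0, 0, 0, 0.099, 0, 0, 0]

```text
clock: 14.0
position: [638.2, -16.9, 35.8]
ee_rot: [0.707, -0.707, 0.0, -0.0]
contact_force: [0.1, 0.3, -3.3]
gripper_width: 38.5
grasp_force: 61.3
```

servo_tool:
  increments:
    - [0.65, 0, 0, 0, 0, 0, 0]
    - [0.8, 0, 0, 0, 0, 0, 0]
    - [1, 0, 0, 0, 0, 0, 0]
    - [1, 0, 0, 0, 0, 0, 0]
    - [1, 0, 0, -0.02, 0, 0, 0]
    - [1, 0, 0, -0.07, 0, 0, 0]
    - [1, 0, 0, -0.11, 0, 0, 0]
    - [1, 0.005, 0.04, -0.11, 0, 0, 0]
    - [1, 0.015, 0.09, -0.11, 0, 0, 0]
    - [1, 0.02, 0.14, -0.11, 0, 0, 0]
    - [1, 0.026, 0.18, -0.11, 0, 0, 0]
    - [1, 0.026, 0.18, -0.11, 0, 0, 0]

```text
clock: 15.5
position: [455.2, -43.5, 145.7]
ee_rot: [-0.707, 0.707, 0.0, -0.0]
contact_force: [0.8, 0.1, 0.1]
gripper_width: 85.1
grasp_force: 0.0
```

```bash
python3 t2.py w5.png
```

```text
[455.18 -43.53 145.7 ] 15.5
straight_tool 0.58 [ 464.   -126.75   23.  ] in M -155.59201606934366 -173.97142152132875
vee_tool 0.64 [456.81 -42.44  23.  ] in M -175.29489508973543 -91.68595428303956
ball_tool 0.57 [637.79 -17.86  23.  ] in M -0.02251722632541764 -40.337931434270025
facing_tool 0.79 [629.09 -93.31  23.  ] in M 2.649025598134779 -116.23851254978298
```

servo_tool:
  increments:
    - [1, 0, 0, 0.03, 0, 0, 0]
    - [1, 0, 0, 0.07, 0, 0, 0]
    - [1, 0, 0, 0.1, 0, 0, 0]
    - [1, 0, 0, 0.11, 0, 0, 0]
    - [1, 0, 0, 0.11, 0, 0, 0]
    - [0, 0, 0, 0.11, 0, 0, 0]
    - [0, 0, 0, 0.11, 0, 0, 0]
    - [0, 0, 0, 0.11, 0, 0, 0]
    - [0, 0, 0, 0.11, 0, 0, 0]
    - [0, 0, 0, 0.11, 0, 0, 0]
    - [0, 0, 0, 0.11, 0, 0, 0]
    - [0, 0, 0, 0.11, 0, 0, 0]

```text
clock: 17.25
position: [458.5, -42.9, 36.3]
ee_rot: [0.707, -0.707, 0.0, -0.001]
contact_force: [-1.5, 0.7, 5.7]
gripper_width: 32.7
grasp_force: 59.1
```

servo_tool:
  increments:
    - [0, 0, 0, -0.02, 0, 0, 0]
    - [0, 0, 0, -0.06, 0, 0, 0]
    - [0, 0, 0, -0.1, 0, 0, 0]
    - [0, -0.02, -0.03, -0.1, 0, 0, 0]
    - [0, -0.04, -0.07, -0.1, 0, 0, 0]
    - [0, -0.06, -0.11, -0.1, 0, 0, 0]
    - [0, -0.08, -0.15, -0.1, 0, 0, 0]
    - [0, -0.1, -0.18, -0.1, 0, 0, 0]
    - [0, -0.1035, -0.191, -0.1, 0, 0, 0]
    - [0, -0.1035, -0.191, -0.1, 0, 0, 0]
    - [0, -0.1035, -0.191, -0.1, 0, 0, 0]

```text
clock: 18.62
position: [647.7, 59.9, 135.2]
ee_rot: [-0.707, 0.707, 0.0, -0.001]
contact_force: [0.6, -0.3, -1.6]
gripper_width: 32.3
grasp_force: 60.0
```

servo_tool:
  increments:
    - [0, 0, 0, 0.03, 0, 0, 0]
    - [0, 0, 0, 0.06, 0, 0, 0]
    - [0, 0, 0, 0.08, 0, 0, 0]
    - [0, 0, 0, 0.09, 0, 0, 0]
    - [0, 0, 0, 0.095, 0, 0, 0]
    - [0, 0, 0, 0.098, 0, 0, 0]
    - [0, 0, 0, 0.099, 0, 0, 0]
    - [0, 0, 0, 0.099, 0, 0, 0]

```text
clock: 19.62
position: [649.3, 60.6, 36.8]
ee_rot: [0.707, -0.707, 0.0, -0.0]
contact_force: [0.7, 0.6, -1.7]
gripper_width: 32.3
grasp_force: 60.0
```

servo_tool:
  increments:
    - [0.65, 0, 0, 0, 0, 0, 0]
    - [0.8, 0, 0, 0, 0, 0, 0]
    - [1, 0, 0, 0, 0, 0, 0]
    - [1, 0, 0, 0, 0, 0, 0]
    - [1, 0, 0, -0.02, 0, 0, 0]
    - [1, 0, 0, -0.07, 0, 0, 0]
    - [1, 0, 0, -0.11, 0, 0, 0]
    - [1, 0.03, 0.03, -0.11, 0, 0, 0]
    - [1, 0.07, 0.07, -0.11, 0, 0, 0]
    - [1, 0.11, 0.11, -0.11, 0, 0, 0]
    - [1, 0.15, 0.15, -0.11, 0, 0, 0]
    - [1, 0.188, 0.186, -0.11, 0, 0, 0]

```text
clock: 21.12
position: [461.4, -128.6, 146.6]
ee_rot: [0.707, -0.707, 0.0, -0.0]
contact_force: [1.3, 0.0, 0.7]
gripper_width: 85.6
grasp_force: 0.0
```

servo_tool:
  increments:
    - [1, 0, 0, 0, 0, 0, 0]
    - [1, 0, 0, 0, 0, 0, 0]
    - [1, 0, 0, 0, 0, 0, 0]

```text
clock: 21.5
position: [464.0, -126.9, 146.4]
ee_rot: [0.707, -0.707, 0.0, -0.0]
contact_force: [-0.3, 0.4, 0.5]
gripper_width: 85.7
grasp_force: 0.0
```

```bash
python3 t2.py w6.png
```

```text
[ 463.97 -126.89  146.39] 21.5
straight_tool 0.81 [ 462.35 -125.96   23.  ] in M -157.3372931516595 -173.44292533111212
vee_tool 0.76 [647.87  58.57  23.  ] in M -1.4734813464481413 36.74730045192051
ball_tool 0.79 [638.06 -20.63  23.  ] in M 0.6601198904307601 -43.03828989023559
facing_tool 0.85 [627.25 -94.93  23.  ] in M 1.0734079534309053 -118.11374267708699
```

View pics/w6.png

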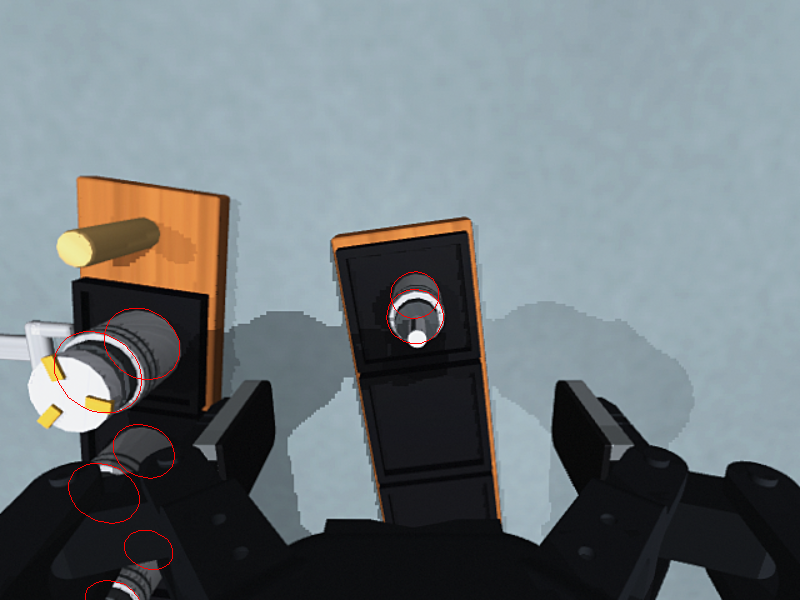

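Straight tool's overlay at (415,310) matches: about (463,-126.5); the TCP is above it and the others stand in place.

servo_tool:
  increments:
    - [1, 0, 0.001, 0.03, 0, 0, 0]
    - [1, 0, 0.001, 0.07, 0, 0, 0]
    - [1, 0, 0.001, 0.1, 0, 0, 0]
    - [1, 0, 0.001, 0.11, 0, 0, 0]
    - [1, 0, 0.001, 0.11, 0, 0, 0]
    - [0, 0, 0.001, 0.11, 0, 0, 0]
    - [0, 0, 0.001, 0.11, 0, 0, 0]
    - [0, 0, 0.001, 0.11, 0, 0, 0]
    - [0, 0, 0.001, 0.11, 0, 0, 0]
    - [0, 0, 0.001, 0.11, 0, 0, 0]
    - [0, 0, 0.001, 0.11, 0, 0, 0]
    - [0, 0, 0.001, 0.11, 0, 0, 0]

```text
clock: 23.25
position: [462.6, -127.5, 37.2]
ee_rot: [0.707, -0.707, 0.001, -0.0]
contact_force: [-0.5, 0.8, 6.5]
gripper_width: 26.3
grasp_force: 58.7
```

servo_tool:
  increments:
    - [0, 0, 0, -0.02, 0, 0, 0]
    - [0, 0, 0, -0.06, 0, 0, 0]
    - [0, 0, 0, -0.11, 0, 0, 0]
    - [0, -0.03, -0.02, -0.11, 0, 0, 0]
    - [0, -0.07, -0.05, -0.11, 0, 0, 0]
    - [0, -0.11, -0.08, -0.11, 0, 0, 0]
    - [0, -0.15, -0.11, -0.11, 0, 0, 0]
    - [0, -0.19, -0.14, -0.11, 0, 0, 0]
    - [0, -0.23, -0.17, -0.11, 0, 0, 0]
    - [0, -0.255, -0.19, -0.11, 0, 0, 0]
    - [0, -0.265, -0.1985, -0.11, 0, 0, 0]
    - [0, -0.265, -0.1985, -0.11, 0, 0, 0]

```text
clock: 24.75
position: [660.0, 137.6, 145.3]
ee_rot: [0.707, -0.707, -0.001, 0.001]
contact_force: [0.2, 0.6, -1.9]
gripper_width: 26.5
grasp_force: 59.4
```

servo_tool:
  increments:
    - [0, 0, 0, 0.03, 0, 0, 0]
    - [0, 0, 0, 0.06, 0, 0, 0]
    - [0, 0, 0, 0.08, 0, 0, 0]
    - [0, 0, 0, 0.1, 0, 0, 0]
    - [0, 0, 0, 0.105, 0, 0, 0]
    - [0, 0, 0, 0.108, 0, 0, 0]
    - [0, 0, 0, 0.109, 0, 0, 0]
    - [0, 0, 0, 0.109, 0, 0, 0]

```text
clock: 25.75
position: [660.8, 137.6, 38.1]
ee_rot: [-0.707, 0.707, -0.0, 0.001]
contact_force: [0.5, 0.1, -2.2]
gripper_width: 26.4
grasp_force: 59.4
```

Release, rise and pull back for a check.

servo_tool:
  increments:
    - [0.6, 0, 0, 0, 0, 0, 0]
    - [0.8, 0, 0, 0, 0, 0, 0]
    - [1, 0, 0, 0, 0, 0, 0]
    - [1, 0, 0, 0, 0, 0, 0]
    - [1, 0, 0, -0.02, 0, 0, 0]
    - [1, 0, 0, -0.07, 0, 0, 0]
    - [1, 0, 0, -0.12, 0, 0, 0]
    - [1, 0, 0.03, -0.17, 0, 0, 0]
    - [1, 0, 0.08, -0.19, 0, 0, 0]
    - [1, 0, 0.13, -0.19, 0, 0, 0]
    - [1, 0, 0.17, -0.19, 0, 0, 0]
    - [1, 0, 0.17, -0.19, 0, 0, 0]

```text
clock: 27.25
position: [488.2, 137.2, 228.2]
ee_rot: [0.708, -0.707, -0.0, -0.0]
contact_force: [-0.1, -0.2, 0.3]
gripper_width: 85.4
grasp_force: 0.0
```

servo_tool:
  increments:
    - [1, -0.03, 0, 0, 0, 0, 0]
    - [1, -0.04, 0, 0, 0, 0, 0]
    - [1, -0.04, 0, 0, 0, 0, 0]
    - [1, -0.04, 0, 0, 0, 0, 0]

```text
clock: 27.75
position: [490.6, 177.1, 227.0]
ee_rot: [-0.707, 0.707, 0.0, -0.0]
contact_force: [-0.3, -0.0, -0.4]
gripper_width: 85.4
grasp_force: 0.0
```

```bash
python3 t2.py w7.png; python3 - <<'E'
from ov import *
a=cam('scene');b=cam('side')
c=np.zeros((600,800,3),np.uint8)
x=cv2.resize(a['color'][215:305,240:410],None,fx=2.3,fy=2.3);y=cv2.resize(b['color'][180:350,250:360],None,fx=3.4,fy=3.4)
c[:x.shape[0],:x.shape[1]]=x;c[:y.shape[0],400:400+y.shape[1]]=y
cv2.imwrite('pics/f.png',c[:,:,::-1])
E
```

```text
[490.63 177.08 226.98] 27.75
straight_tool 0.93 [658.73 136.28  23.  ] in M -2.3551911476879237 115.19700571281327
vee_tool 0.6 [649.18  60.03  23.  ] in M -0.401918097440082 38.38238794037666
```

View pics/w7.png

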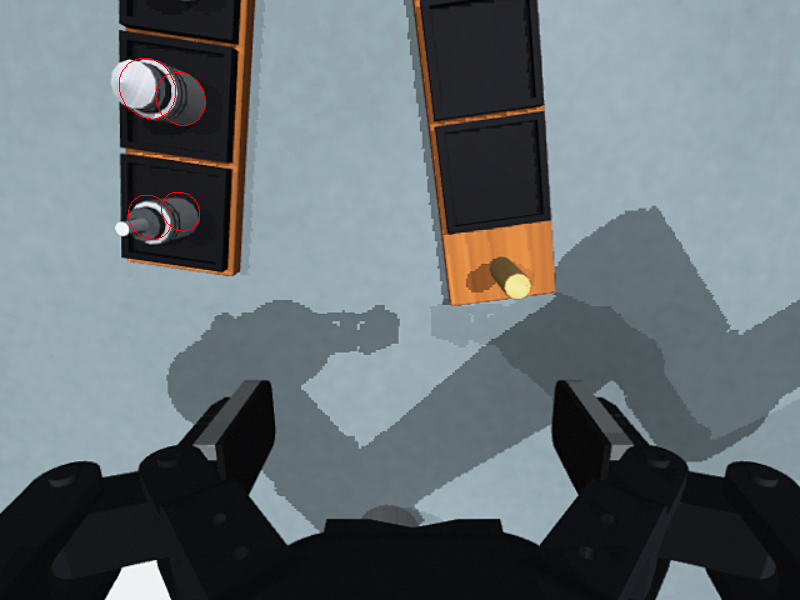

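View pics/f.png

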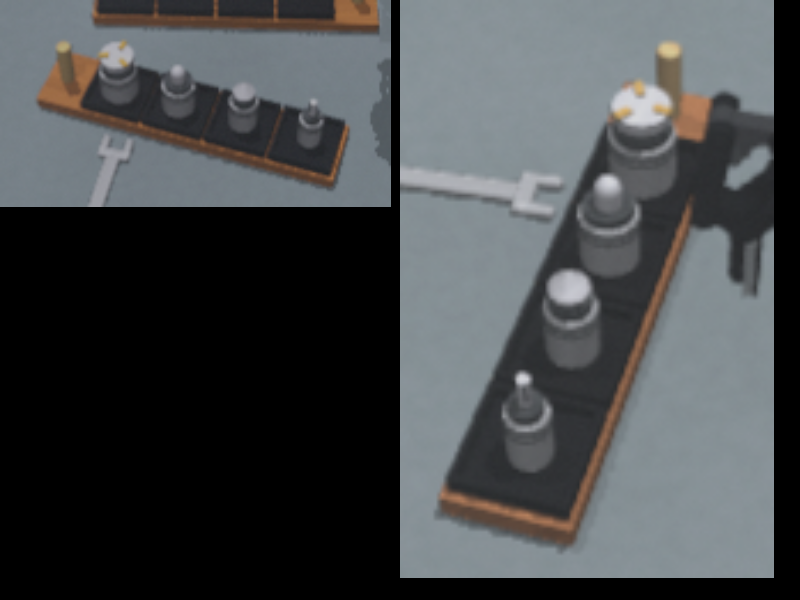

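All four stand upright, one per compartment, with facing, ball, vee and straight counted from the post.

```bash
python3 -c "
from bench import arm;print(arm.job_done())"
```

```text
the job is handed in; nothing more can be done
None
```

I moved all four tools to the machine rack, standing upright in order from the end post: facing, ball, vee, straight. All are released and the bystanders were not touched; I handed the job in at about 28 s, but the hand-in returned no verdict.

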